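Hang the bottle carrier on the rail and slide it to the sampling mark

ROBOT

A 7-joint arm with a two-finger parallel gripper is mounted at the origin on the work surface. World frame = base frame: x ahead of the robot, y to its left, z up, the work surface at z = 0. Lengths are in m, angles in rad, forces in N, time in s.
With the tool pointing down it reaches from about 0.35 to 0.9 m from the base axis. Payload 19.9 kg.
Tool frame: the origin (TCP) lies where the fingers leave the gripper's body, on its centre line; the fingertips stand 97 mm ahead of it and the grasp point (between the pads) lies 78 mm ahead of it; z points along the fingers, y is the line along which they close (so a half turn about z gives the same grasp; the last joint's range is limited). The gripper opens to 94 mm and grips with 3 to 60 N. Pads are 16 mm wide; open, the fingers measure 119 mm over their backs; the gripper's body (75 mm by 177 mm) begins 78 mm behind the grasp point.
Start: joints at [1.272, 0.417, -0.01, 1.614, 0.005, 1.111, -0.053], TCP at [0.159, -0.604, 0.303] pointing down, gripper open.
Joint ranges: [-2.81, 2.81], [-0.39, 2.02], [-1.27, 1.25], [0.06, 2.57], [-1.19, 4.33], [0.19, 2], [-2.82, 2.82]. Speed limits (rad/s): [1.89, 1.89, 2.39, 2.39, 3.01, 3.01, 3.01].

INTERFACE

Orientations are given as a unit quaternion [w, x, y, z].
In Python, from plant import robot, optics, nets gives the robot as it stands.
- The arm moves only by the tool send_rows, never from a script. Its argument "rows" is a list of rows, each an object with "delta_pos": the shift along the tool's x, y, z in mm, a list of three; "turn": the turn about the tool's z in degrees. A call has exactly 8 rows; each row shifts and turns the commanded pose from where the row before left it, along the tool's axes as they then stand; what a row does not reach is not made up. A row lasts 1/10 s, in which the tool goes at most 50 mm and 8.59 degrees, less where a joint would pass 70% of its speed; a pose out of reach is approached as far as the arm can. A call is refused whole if a number of a shift passes 50 or a number of a turn 8.59, either way. A call with a gripper value outside its range is refused whole. "fingers" is the opening in per cent of the stroke, from 0 (shut) to 100 (fully open), set as the call begins (left out, the last holds). The fingers move at their own pace and stop on an object; the grip force is fixed at half the most. Time passes only in rows, so rows that do not move let the fingers close, or fill a call up. It gives the time, the measured TCP pose, the force, the opening and the grip force at its end, in the units of the state.
- robot.get_obs(): the state, without advancing time (a new reading comes with each control period).
- optics.get_image(name): name is "scene" or "top" or "wrist"; returns a dict with "img" (384x512x3 uint8, blue, green, red), "range_z" (384x512 float32, m along the optical axis (not along the pixel's ray), 0 where there is no reading), "fx", "fy", "cx", "cy" (pixels), "D" ([k1, k2, p1, p2, k3] as OpenCV has them; the pictures are not rectified), "cam_to_world" (4x4, takes a point from camera to world coordinates); the wrist camera has in their place "mount" (4x4, takes a point from camera to tool coordinates, whose origin is the TCP and whose axes are the flange's). Camera axes: x right, y down, z forward; pixel columns grow to the right and rows downward; lengths in m; the calibration is good to about 2 mm. A picture is of the moment at which its call begins: read the wrist's pose just before it.
- robot.finish_job(): hands the job in; it is judged then, once.
Trained networks look in the newest picture that a camera, given by its name, has taken for a name from the list of things; names that differ only in an ending like _2 or _b are one class to them, and where a whole thing is asked for, a point or a joint stands for the part that bears it (a point fixed in the world has none). Each returns a list of dicts, best first, with "conf" (0 to 1); they miss things now and then, are a little off and sometimes report something else, mostly with a low value. They report only what shows in the picture. A call takes as long as a camera call.
- nets.spot_in(camera, label): "bbox" ([left, top, width, height] in pixels, round what is visible of it).
The state is a dict: "t": time; "joint_pos": joint angles; "qvel": joint speeds; "joint_torque": joint torques, N m; "position": TCP position; "eef_rot": TCP orientation; "contact_force": force on the tool from outside, world axes, zero at the start; "ft_torque": the same for the moment, N m; "gripper_width": finger opening in m; "grasp_force": force on a finger pad.
Only numpy, scipy, OpenCV 4.12 (cv2) and the standard library are available. Lean on these libraries where they do the work, as an engineer would, in place of code of your own. Each camera call takes 0.05 s, during which the arm holds its last target. There are 200 camera calls.

TASK

Hook the bottle carrier onto the steel rail at the yellow band, then slide it along the rail, without lifting it off again, until its hook is centred on the blue band, its sampling place. Let go and leave it hanging there upright and still; leave the three loose bottles where they stand.

Things in the scene. Friction and masses are not known exactly. Their poses are not given: they have to be found in the camera images.
- carrier: Aluminium bottle carrier with fixed amber bottle (one rigid piece, 0.25-0.5 kg), 240 mm tall, standing on the bench. Origin: centre of its underside, below the hook; z up, y along the hook's width, x to the hook's open side. Base 74 (x) by 70 mm (y). Stem 24 mm wide at x = -37 mm. Bottle top: height 106 mm. Hung, it balances upright.
- carrier_seat (a point): Where the rail's axis lies in the hook when hung: on the carrier's z axis, 165 mm above its underside; carrier's axes. The hook is an inverted V, 24 mm wide (y), x = -17 to +19 mm, centring itself on the rail. Its lip (+x side) ends at height 151 mm: the rail enters from +x between heights 106 (bottle top) and 151 mm, then the carrier is lowered about 37 mm onto the rail.
- carrier_tab (a point): Point for gripping the black tab on top of the carrier, on the carrier's z axis, 216 mm above its underside. The tab is 14 mm thick (x), 44 mm wide (y), from height 190 to 240 mm; below it lies the hook's arm, nothing is beside it above 190 mm.
- rail: Fixed steel rail on two posts over a long green drip tray. Origin: on the bench under the rail's middle; y along the rail, x across it, away from the robot (the rail may be yawed up to 0.14 rad), z up. Tray 90 mm (x) by 500 mm (y), 25 mm high. Posts, 18 mm thick, with red knobs (24 mm) at y = -210 and +210 mm.
- rail_mid (a point): Middle of the rail's axis, 205 mm above the bench; rail diameter 16 mm; axes as rail.
- yellow_band (a point): Centre, on the rail's axis, of the yellow painted band (40 mm long along the rail, no thickness to speak of): where the carrier is hooked on. Axes as rail. The same colour is on the tray's rims below it. Yellow and blue may lie either way round, 170 to 230 mm apart.
- blue_band (a point): Centre, on the rail's axis, of the blue painted band (40 mm long along the rail, so the 24 mm hook, when centred, leaves 8 mm of blue on either side). Axes as rail. The same colour is on the tray's rims below it.
- serum_a: Loose amber serum bottle with white foam square, 66 mm across, 117 mm tall, origin under its centre: leave alone.
- serum_b: Second loose amber serum bottle, same size, origin under its centre: leave alone.
- wash: Loose white bottle with blue cap, 60 mm across, 150 mm tall, standing left of the rail, origin under its centre: leave alone.

How it is judged:
By the outcome, as a careful person would: the job done as asked, in the order asked, and still so for the second after the job is handed in, with the robot touching nothing.
It also fails if it takes over 48 s, if anything falls off the work surface, if the arm or the gripper's body presses on something with over 40 N, if the wrist force passes 120 N, or if a joint passes its speed limit or range.

## Working session

There is one attempt and no reset: what is moved stays moved. The work goes in short steps, Python scripts to look and compute and a tool call to move; the robot and the scene stay as the last step left them, time stands still between calls to the robot, and variables do not carry over. Pictures are saved under pics/ and viewed, at most 10 in all, crops included, and the job is handed in when it is done.

Besides the shell and the picture viewer there is one more tool, called after "Call:" as a command line: name --argument value ..., lists and objects as JSON in quotes. send_rows: Moves the arm, as the interface text tells. Its arguments: {"type":"object","properties":{"rows":{"type":"array","items":{"type":"object","properties":{"delta_pos":{"type":"array","items":{"type":"number"}},"turn":{"type":"number"}}}},"fingers":{"type":"number"}},"required":["rows"]}

```bash
mkdir -p pics; ls; cat > h.py <<'E'
import numpy as np, cv2
from plant import robot, optics, nets
from scipy.spatial.transform import Rotation as R
def tcp():
    o=robot.get_obs(); q=o["eef_rot"]; T=np.eye(4)
    T[:3,:3]=R.from_quat([q[1],q[2],q[3],q[0]]).as_matrix(); T[:3,3]=o["position"]; return T
def shot(name):
    T=tcp(); d=optics.get_image(name)
    d["T"]=d["cam_to_world"] if name!="wrist" else T@np.array(d["mount"])
    return d
def cloud(d):
    h,w=d["range_z"].shape; u,v=np.meshgrid(np.arange(w),np.arange(h))
    K=np.array([[d["fx"],0,d["cx"]],[0,d["fy"],d["cy"]],[0,0,1.]])
    n=cv2.undistortPoints(np.stack([u,v],-1).reshape(-1,1,2).astype(np.float64),K,np.array(d["D"],float)).reshape(h,w,2)
    z=d["range_z"].astype(float); P=np.dstack([n[...,0]*z,n[...,1]*z,z])
    T=np.array(d["T"]); W=P@T[:3,:3].T+T[:3,3]; W[z<=0]=np.nan; return W
E
python3 - <<'E'
from h import *
o=robot.get_obs(); print(o["t"],o["position"],o["eef_rot"],o["gripper_width"])
for c in ("scene","top"):
    d=shot(c); cv2.imwrite(f"pics/{c}0.png",d["img"]); W=cloud(d); np.savez(f"{c}0.npz",W=W,img=d["img"]); print(c,np.round(np.array(d["T"])[:3],3).tolist())
    for l in ("carrier","carrier_tab","carrier_seat","rail","yellow_band","blue_band","serum_a","wash"):
        for r in nets.spot_in(c,l)[:2]:
            x,y,w,h=r["bbox"]; print(c,l,round(r["conf"],2),np.round(r["bbox"]),np.round(W[min(383,int(y+h/2)),min(511,int(x+w/2))],3))
E
```

```text
pics
0.0 [ 0.15928888 -0.60408931  0.30202938] [-6.09261829e-04  9.91702506e-01  1.28552550e-01 -9.93079688e-05] 0.09376136357092948
scene [[0.878, 0.247, -0.41, 0.946], [0.478, -0.482, 0.734, -0.691], [-0.016, -0.84, -0.542, 0.7]]
scene carrier 0.85 [221. 144.  34.  86.] [0.432 0.128 0.105]
scene carrier 0.46 [115. 263.  36.  57.] [ 0.43  -0.292  0.083]
scene carrier_tab 0.56 [221. 145.  34.  84.] [ 0.337  0.279 -0.001]
scene rail 0.83 [191. 160. 144. 204.] [ 0.591 -0.028  0.023]
scene yellow_band 0.83 [234. 225.  46.  88.] [ 0.591 -0.052  0.02 ]
scene blue_band 0.67 [273. 183.  40.  84.] [0.587 0.168 0.   ]
scene blue_band 0.62 [191. 162. 147. 202.] [ 0.591 -0.016  0.01 ]
scene serum_a 0.69 [116. 262.  34.  63.] [ 0.429 -0.294  0.082]
scene wash 0.65 [221. 147.  33.  83.] [0.433 0.126 0.103]
scene wash 0.61 [321. 149.  19.  48.] [0.627 0.34  0.096]
top [[0.005, -0.983, 0.185, 0.246], [-1.0, -0.008, -0.016, 0.064], [0.017, -0.185, -0.983, 1.568]]
top carrier 0.73 [215. 205.  30.  25.] [0.412 0.115 0.189]
top carrier_tab 0.77 [219. 204.  27.  28.] [0.409 0.106 0.19 ]
top carrier_seat 0.76 [221. 203.  23.  26.] [0.415 0.106 0.187]
top rail 0.77 [204. 135. 151.  42.] [ 0.646 -0.046 -0.002]
top blue_band 0.63 [246. 137.  15.  35.] [0.651 0.043 0.004]
top serum_a 0.85 [341. 208.  22.  25.] [ 0.413 -0.261  0.119]
top serum_a 0.68 [172. 210.  22.  21.] [0.41  0.263 0.117]
top wash 0.94 [144. 146.  20.  27.] [0.605 0.359 0.111]
```

View pics/scene0.png

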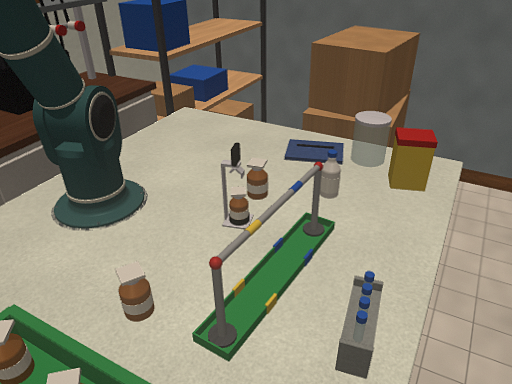

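View pics/top0.png

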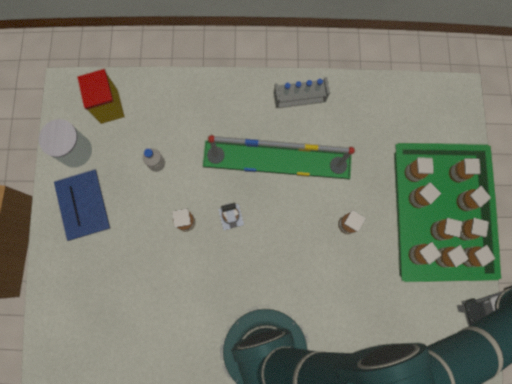

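The carrier (black tab) stands at about top pixel (230,213). The rail runs from red knob (211,139) to (351,150), with blue at (252,142) and yellow at (311,148). I'll measure these from the depth clouds.

```bash
python3 - <<'E'
from h import *
for c in ("scene","top"):
    f=np.load(f"{c}0.npz"); W=f["W"]; hsv=cv2.cvtColor(f["img"],cv2.COLOR_BGR2HSV).astype(int); H,S,V=[hsv[...,i] for i in range(3)]
    reg=(W[...,0]>.45)&(W[...,0]<.75)&(abs(W[...,1])<.33)
    for n,m in (("red",((H<8)|(H>172))&(S>120)),("yel",(H>18)&(H<32)&(S>110)),("blu",(H>100)&(H<125)&(S>110)),("rail",S<90)):
        for zn,zm in (("hi",(W[...,2]>.18)&(W[...,2]<.26)),("lo",(W[...,2]>.012)&(W[...,2]<.04))):
            if n=="rail" and zn=="lo": continue
            mm=m&reg&zm; k,lab=cv2.connectedComponents(mm.astype(np.uint8),connectivity=8)
            if n=="rail":
                P=W[mm]; p=np.polyfit(P[:,1],P[:,0],1); print(c,"railfit x=a*y+b",p,len(P),np.median(P[:,2])); continue
            for i in range(1,k):
                P=W[lab==i]
                if len(P)>5: vv,uu=np.where(lab==i); print(c,n,zn,len(P),np.round(P.mean(0),4),np.round(np.ptp(P,0),3),uu.mean().round(1),vv.mean().round(1))
    creg=(abs(W[...,0]-.42)<.09)&(abs(W[...,1]-.12)<.09)
    for zl,zh in ((.19,.25),(.14,.19),(.03,.14)):
        P=W[creg&(W[...,2]>zl)&(W[...,2]<zh)]; print(c,"car",zl,len(P),np.round(P.mean(0),3),P.min(0).round(3),P.max(0).round(3))
    if c=="top":
        for a,x in zip(range(200,236),[0]*40): pass
    y0,y1,x0,x1=(195,240,200,270) if c=="top" else (130,240,200,290)
    im=cv2.resize(f["img"][y0:y1,x0:x1],None,fx=(8 if c=="top" else 5),fy=(8 if c=="top" else 5),interpolation=cv2.INTER_CUBIC); cv2.imwrite(f"pics/{c}crop.png",im)
a=cv2.imread("pics/topcrop.png");b=cv2.imread("pics/scenecrop.png")
o=np.zeros((max(a.shape[0],b.shape[0]),a.shape[1]+b.shape[1],3),np.uint8);o[:a.shape[0],:a.shape[1]]=a;o[:b.shape[0],a.shape[1]:]=b
s=min(800/o.shape[1],600/o.shape[0]);cv2.imwrite("pics/both.png",cv2.resize(o,None,fx=s,fy=s))
E
```

```text
scene red hi 39 [0.6508 0.1655 0.2106] [0.022 0.013 0.018] 318.9 164.9
scene red hi 124 [ 0.6185 -0.2539  0.2108] [0.022 0.018 0.016] 215.2 262.5
scene yel hi 119 [ 0.6281 -0.1297  0.2106] [0.016 0.042 0.011] 253.8 226.3
scene yel lo 86 [ 0.5833 -0.1263  0.0223] [0.01  0.041 0.016] 238.7 285.9
scene yel lo 91 [ 0.6697 -0.1346  0.0229] [0.01  0.04  0.018] 270.9 301.5
scene blu hi 67 [0.6417 0.049  0.2112] [0.015 0.04  0.009] 296.6 185.7
scene blu lo 54 [0.5967 0.0513 0.0227] [0.01  0.041 0.016] 278.1 243.3
scene blu lo 59 [0.6836 0.0437 0.0227] [0.009 0.042 0.016] 308.2 255.4
scene railfit x=a*y+b [0.03920198 0.63189354] 969 0.2097662130659272
scene car 0.19 201 [0.443 0.107 0.218] [0.402 0.092 0.19 ] [0.452 0.138 0.241]
scene car 0.14 224 [0.429 0.108 0.173] [0.399 0.093 0.14 ] [0.461 0.132 0.19 ]
scene car 0.03 651 [0.44  0.104 0.075] [0.402 0.086 0.03 ] [0.47  0.139 0.14 ]
top red hi 28 [0.6433 0.1708 0.2136] [0.015 0.012 0.021] 211.1 138.5
top red hi 26 [ 0.6119 -0.2463  0.214 ] [0.015 0.013 0.013] 351.0 150.1
top yel hi 67 [ 0.6218 -0.1266  0.2106] [0.017 0.038 0.017] 310.9 146.7
top yel lo 15 [ 0.6647 -0.1316  0.0203] [0.004 0.038 0.02 ] 304.6 149.4
top yel lo 35 [ 0.5796 -0.123   0.0243] [0.011 0.037 0.021] 302.6 173.6
top blu hi 56 [0.6346 0.0505 0.2107] [0.014 0.033 0.014] 251.6 141.9
top blu lo 6 [0.6775 0.042  0.0233] [0.002 0.017 0.009] 253.5 145.0
top blu lo 24 [0.5929 0.0552 0.0252] [0.009 0.034 0.02 ] 249.4 169.2
top railfit x=a*y+b [0.07441152 0.6326544 ] 615 0.21057133021403307
top car 0.19 137 [0.432 0.116 0.224] [0.403 0.097 0.19 ] [0.45  0.139 0.246]
top car 0.14 78 [0.414 0.112 0.183] [0.398 0.098 0.147] [0.457 0.131 0.19 ]
top car 0.03 104 [0.424 0.115 0.083] [0.397 0.093 0.03 ] [0.456 0.146 0.14 ]
```

View pics/both.png

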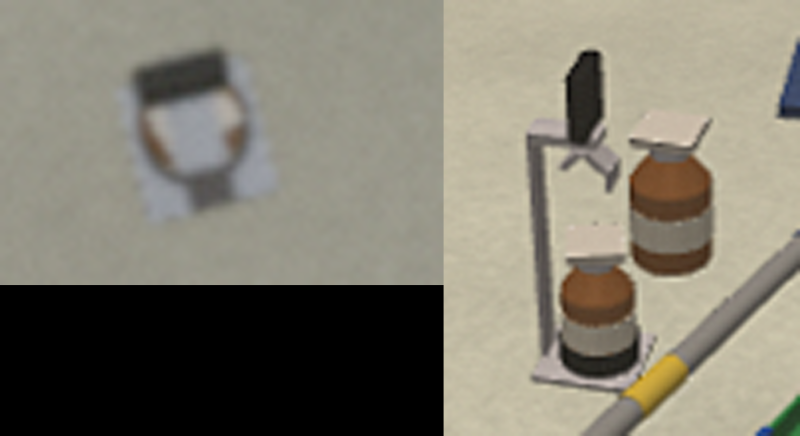

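The carrier's open side (+x) faces away from the robot, with a yaw of about +0.15. The stem is on the near side and the tab is free. First I'll raise and turn the gripper.

Call:
send_rows --rows '[{"delta_pos":[0,0,-18],"turn":-8.5},{"delta_pos":[0,0,-18],"turn":-8.5},{"delta_pos":[0,0,-18],"turn":-8.5},{"delta_pos":[0,0,-18],"turn":-8.5},{"delta_pos":[0,0,-18],"turn":-8.5},{"delta_pos":[0,0,-18],"turn":-8.5},{"delta_pos":[0,0,-18],"turn":-8.5},{"delta_pos":[0,0,-18],"turn":-8.5}]' --fingers 100

```text
t: 1.7
position: [0.1593, -0.6043, 0.4475]
eef_rot: [0.0, 0.748, 0.663, -0.0]
contact_force: [-0.1, -0.1, 0.2]
gripper_width: 0.0939
grasp_force: 0.0
```

```bash
cat >> h.py <<'E'
def rep(target=None,yaw=None):
    T=tcp(); x=T[:3,0]; y=np.degrees(np.arctan2(x[1],x[0])); o=robot.get_obs()
    print("t",round(o["t"],2),"pos",T[:3,3].round(4),"yawx",y.round(2),"F",np.round(o["contact_force"],1),"w",round(o["gripper_width"],4),"q",np.round(o["joint_pos"],2))
    if target is not None: print("tool delta mm",(T[:3,:3].T@(np.array(target)-T[:3,3])*1000).round(1))
    if yaw is not None: print("turn",round(y-yaw,2))
E
python3 -c "
from h import *
rep([.52,-.22,.45],98.6)"
```

```text
t 1.7 pos [ 0.1593 -0.6043  0.4475] yawx 83.11 F [-0.1 -0.1  0.2] w 0.0939 q [ 1.42  0.34 -0.21  1.41  0.07  1.4   1.09]
tool delta mm [424.8 312.1  -2.6]
turn -15.49
```

Call:
send_rows --rows '[{"delta_pos":[38,28,0]},{"delta_pos":[38,28,0]},{"delta_pos":[38,28,0]},{"delta_pos":[38,28,0]},{"delta_pos":[38,28,0]},{"delta_pos":[38,28,0]},{"delta_pos":[38,28,0]},{"delta_pos":[38,28,0]}]'

```text
invalid input at $.rows[0]: expected keys delta_pos, turn
```

```bash
python3 -c "
from h import *
rep([.43,.09,.45],98.6)"
```

```text
t 1.7 pos [ 0.1593 -0.6043  0.4475] yawx 83.11 F [-0.1 -0.1  0.2] w 0.0939 q [ 1.42  0.34 -0.21  1.41  0.07  1.4   1.09]
tool delta mm [721.7 185.5  -2.6]
turn -15.49
```

Call:
send_rows --rows '[{"delta_pos":[38,28,0],"turn":0},{"delta_pos":[38,28,0],"turn":0},{"delta_pos":[38,28,0],"turn":0},{"delta_pos":[38,28,0],"turn":0},{"delta_pos":[38,28,0],"turn":0},{"delta_pos":[38,28,0],"turn":0},{"delta_pos":[38,28,0],"turn":0},{"delta_pos":[38,28,0],"turn":0}]'

```text
t: 2.5
position: [0.4208, -0.3293, 0.4469]
eef_rot: [0.0, 0.75, 0.661, -0.0]
contact_force: [0.2, -1.7, 0.4]
gripper_width: 0.094
grasp_force: 0.0
```

```bash
python3 -c "
from h import *
rep([.43,.09,.45],98.6)"
```

```text
t 2.5 pos [ 0.4208 -0.3293  0.4469] yawx 82.76 F [ 0.2 -1.7  0.4] w 0.094 q [ 1.    0.17 -0.45  1.63  0.08  1.36  0.41]
tool delta mm [417.1 -43.7  -3.3]
turn -15.84
```

Call:
send_rows --rows '[{"delta_pos":[49,2,0],"turn":-2},{"delta_pos":[49,2,0],"turn":-2},{"delta_pos":[49,2,0],"turn":-2},{"delta_pos":[49,2,0],"turn":-2},{"delta_pos":[49,2,0],"turn":-2},{"delta_pos":[49,2,0],"turn":-2},{"delta_pos":[49,2,0],"turn":-2},{"delta_pos":[49,2,0],"turn":-2}]'

```text
t: 3.3
position: [0.4368, 0.0617, 0.4469]
eef_rot: [0.0, 0.65, 0.76, 0.0]
contact_force: [1.7, -0.4, 0.1]
gripper_width: 0.0937
grasp_force: 0.0
```

```bash
python3 - <<'E'
from h import *
rep([.43,.11,.40],98.6)
d=shot("wrist"); print(np.array(d["mount"]).round(3).tolist()); cv2.imwrite("pics/w1.png",d["img"]); W=cloud(d); np.savez("w1.npz",W=W,img=d["img"])
for l in ("carrier_tab","carrier","yellow_band","blue_band"):
    for r in nets.spot_in("wrist",l)[:2]: print(l,round(r["conf"],2),np.round(r["bbox"]))
E
```

```text
t 3.3 pos [0.4368 0.0617 0.4469] yawx 98.84 F [ 1.7 -0.4  0.1] w 0.0937 q [ 0.62 -0.02 -0.81  1.81 -0.01  1.34 -0.03]
tool delta mm [48.8  0.7 46.9]
turn 0.24
[[0.001, -0.973, -0.231, 0.067], [1.0, 0.001, 0.001, -0.0], [-0.001, -0.231, 0.973, -0.082], [0.0, 0.0, 0.0, 1.0]]
carrier_tab 0.74 [227. 100.  56.  56.]
carrier 0.59 [340. 165. 104.  70.]
carrier 0.57 [227.  98.  59.  57.]
yellow_band 0.64 [296.  81. 185. 265.]
yellow_band 0.55 [313. 258.  75.  85.]
blue_band 0.93 [342. 165. 103.  73.]
blue_band 0.19 [241.   0.  50.  50.]
```

View pics/w1.png

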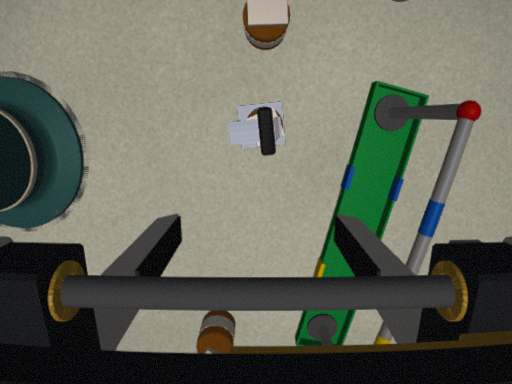

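The wrist view shows the tab at about (266,131), the blue band at (431,218), and a red knob at (469,111). I'll fit the tab's top from depth and refine the rail.

```bash
python3 - <<'E'
from h import *
f=np.load("w1.npz");W=f["W"];im=f["img"];hsv=cv2.cvtColor(im,cv2.COLOR_BGR2HSV).astype(int);H,S,V=[hsv[...,i] for i in range(3)]
sub=np.zeros(V.shape,bool);sub[90:165,220:300]=1
m=sub&(W[...,2]>.23)&(W[...,2]<.25);P=W[m]
r=cv2.minAreaRect((P[:,:2]*1000).astype(np.float32));print("tab top",len(P),P.mean(0).round(4),r)
for z0,z1 in ((.18,.2),(.1,.118),(.0025,.012)):
    P=W[sub&(W[...,2]>z0)&(W[...,2]<z1)]; 
    if len(P)>4: print(z0,len(P),P.mean(0).round(4),cv2.minAreaRect((P[:,:2]*1000).astype(np.float32)))
z=(W[...,2]>.19)&(W[...,2]<.225)
for n,mm in (("blu",(H>100)&(H<125)&(S>110)),("red",((H<8)|(H>172))&(S>120))):
    q=mm&z;q[:,:400]=0;P=W[q];print(n,len(P),P.mean(0).round(4),P.min(0).round(4),P.max(0).round(4))
q=z&(S<60);q[:,:400]=0;q[:115]=0;q[250:]=0
P=W[q];pf=np.polyfit(P[:,1],P[:,0],1);print("rail",len(P),pf,np.degrees(np.arctan(pf[0])),P.min(0),P.max(0))
E
```

```text
tab top 714 [0.4366 0.116  0.2398] ((436.71905517578125, 115.70582580566406), (14.093644142150879, 44.092620849609375), 14.561463356018066)
0.18 694 [0.4152 0.11   0.1902] ((422.78216552734375, 111.76974487304688), (49.27193832397461, 24.363868713378906), 14.763286590576172)
0.1 111 [0.439  0.1226 0.1053] ((433.4810485839844, 113.77828979492188), (53.00032043457031, 41.9890022277832), 31.345237731933594)
0.0025 584 [0.432  0.1237 0.006 ] ((434.3512268066406, 109.65521240234375), (134.07130432128906, 120.5538558959961), 7.490078449249268)
blu 551 [0.6326 0.0511 0.2114] [0.626  0.0308 0.2034] [0.6441 0.0709 0.2157]
red 383 [0.6405 0.1706 0.2127] [0.6325 0.162  0.1958] [0.653  0.1812 0.2185]
rail 1666 [0.07872777 0.62852704] 4.501483913784085 [0.62443688 0.00950129 0.19140849] [0.65133212 0.16523466 0.21512109]
```

Call:
send_rows --rows '[{"delta_pos":[27,4,0],"turn":0},{"delta_pos":[26.5,4,0],"turn":0},{"delta_pos":[0,0,0],"turn":-3},{"delta_pos":[0,0,0],"turn":-2.8},{"delta_pos":[0,0,20],"turn":0},{"delta_pos":[0,0,20],"turn":0},{"delta_pos":[0,0,20],"turn":0},{"delta_pos":[0,0,0],"turn":0}]'

```text
t: 4.35
position: [0.4367, 0.1122, 0.3848]
eef_rot: [-0.001, 0.613, 0.79, -0.001]
contact_force: [-0.4, 0.4, 0.6]
gripper_width: 0.094
grasp_force: 0.0
```

```bash
python3 - <<'E'
from h import *
rep([.4367,.1157,.295],104.6)
E
```

```text
t 4.35 pos [0.4367 0.1122 0.3848] yawx 104.44 F [-0.4  0.4  0.6] w 0.094 q [ 0.54  0.07 -0.89  1.89  0.06  1.21 -0.12]
tool delta mm [ 3.3  1.1 89.8]
turn -0.16
```

Call:
send_rows --rows '[{"delta_pos":[3,1,15],"turn":0},{"delta_pos":[0,0,15],"turn":0},{"delta_pos":[0,0,15],"turn":0},{"delta_pos":[0,0,15],"turn":0},{"delta_pos":[0,0,15],"turn":0},{"delta_pos":[0,0,14],"turn":0},{"delta_pos":[0,0,0],"turn":0},{"delta_pos":[0,0,0],"turn":0}]'

```text
t: 5.15
position: [0.4376, 0.1168, 0.2982]
eef_rot: [-0.0, 0.612, 0.791, 0.0]
contact_force: [-0.1, -0.9, -0.1]
gripper_width: 0.0941
grasp_force: 0.0
```

Call:
send_rows --rows '[{"delta_pos":[0,0,0],"turn":0},{"delta_pos":[0,0,0],"turn":0},{"delta_pos":[0,0,0],"turn":0},{"delta_pos":[0,0,0],"turn":0},{"delta_pos":[0,0,0],"turn":0},{"delta_pos":[0,0,0],"turn":0},{"delta_pos":[0,0,0],"turn":0},{"delta_pos":[0,0,0],"turn":0}]' --fingers 0

```text
t: 5.95
position: [0.4373, 0.117, 0.2976]
eef_rot: [-0.0, 0.612, 0.791, 0.0]
contact_force: [1.2, -0.4, 1.1]
gripper_width: 0.0335
grasp_force: 0.0
```

```bash
python3 - <<'E'
from h import *
rep()
E
```

```text
t 5.95 pos [0.4373 0.117  0.2976] yawx 104.57 F [ 1.2 -0.4  1.1] w 0.0335 q [ 0.48  0.19 -0.89  2.01  0.17  1.02 -0.24]
```

Call:
send_rows --rows '[{"delta_pos":[0,0,2],"turn":0},{"delta_pos":[0,0,0],"turn":0},{"delta_pos":[0,0,0],"turn":0},{"delta_pos":[0,0,0],"turn":0},{"delta_pos":[0,0,0],"turn":0},{"delta_pos":[0,0,0],"turn":0},{"delta_pos":[0,0,0],"turn":0},{"delta_pos":[0,0,0],"turn":0}]'

```text
t: 6.75
position: [0.4373, 0.117, 0.2956]
eef_rot: [-0.0, 0.612, 0.791, -0.0]
contact_force: [1.7, -0.4, -5.1]
gripper_width: 0.0138
grasp_force: 30.0
```

```bash
python3 - <<'E'
from h import *
rep()
E
```

```text
t 6.75 pos [0.4373 0.117  0.2956] yawx 104.57 F [ 1.7 -0.4 -5.1] w 0.0138 q [ 0.48  0.19 -0.89  2.01  0.18  1.02 -0.24]
```

Call:
send_rows --rows '[{"delta_pos":[0,0,-6],"turn":0},{"delta_pos":[0,0,-10],"turn":0},{"delta_pos":[0,0,-12],"turn":0},{"delta_pos":[0,0,-12],"turn":0},{"delta_pos":[0,0,-12],"turn":0},{"delta_pos":[0,0,-12],"turn":0},{"delta_pos":[0,0,-10],"turn":0},{"delta_pos":[0,0,-6],"turn":0}]'

```text
t: 7.55
position: [0.4374, 0.117, 0.3767]
eef_rot: [0.0, 0.612, 0.791, 0.0]
contact_force: [0.5, -0.2, -5.7]
gripper_width: 0.014
grasp_force: 30.0
```

```bash
cat >> h.py <<'E'
from scipy.optimize import least_squares
def railfit(W,extra):
    m=extra&(W[...,2]>.19)&(W[...,2]<.222)&(W[...,1]<.15)&(W[...,1]>-.235)&(abs(W[...,0]-.63-.078*(W[...,1]))<.025); P=W[m]
    f=lambda p: (np.hypot((P[:,0]-p[0]-p[1]*P[:,1])/np.hypot(1,p[1]),P[:,2]-p[2])-.008)
    r=least_squares(f,[.63,.078,.205],loss="soft_l1",f_scale=.001); return r.x,len(P),np.median(abs(f(r.x)))
E
python3 - <<'E'
from h import *
rep([.5547,-.1225,.3755],85.5)
for c in ("scene0","top0","w1"):
    f=np.load(c+".npz"); print(c,railfit(f["W"],np.ones(f["W"].shape[:2],bool)))
E
```

```text
t 7.55 pos [0.4374 0.117  0.3767] yawx 104.57 F [ 0.5 -0.2 -5.7] w 0.014 q [ 0.54  0.08 -0.9   1.9   0.07  1.19 -0.14]
tool delta mm [-261.3   53.3    1.3]
turn 19.07
scene0 (array([0.63471259, 0.07784219, 0.20459494]), 1005, np.float64(0.0005484294666531046))
top0 (array([0.6340128 , 0.07612974, 0.204968  ]), 691, np.float64(0.0013625238222056014))
w1 (array([0.63222737, 0.07638602, 0.20544647]), 2611, np.float64(0.0004711083040769568))
```

Call:
send_rows --rows '[{"delta_pos":[0,0,0],"turn":4.8},{"delta_pos":[0,0,0],"turn":4.8},{"delta_pos":[0,0,0],"turn":4.8},{"delta_pos":[0,0,0],"turn":4.7},{"delta_pos":[-10,5,0],"turn":0},{"delta_pos":[-20,10,0],"turn":0},{"delta_pos":[-20,10,0],"turn":0},{"delta_pos":[-20,10,0],"turn":0}]'

```text
t: 8.35
position: [0.4671, 0.0427, 0.3756]
eef_rot: [-0.0, 0.734, 0.68, -0.0]
contact_force: [0.6, 1.4, -4.2]
gripper_width: 0.0139
grasp_force: 30.0
```

Call:
send_rows --rows '[{"delta_pos":[-20,12,0],"turn":0},{"delta_pos":[-20,12,0],"turn":0},{"delta_pos":[-20,12,0],"turn":0},{"delta_pos":[-20,12,0],"turn":0},{"delta_pos":[-20,12,0],"turn":0},{"delta_pos":[-20,12,0],"turn":0},{"delta_pos":[-20,12,0],"turn":0},{"delta_pos":[-10,6,0],"turn":0}]'

```text
t: 9.15
position: [0.5453, -0.1149, 0.3752]
eef_rot: [-0.0, 0.735, 0.678, -0.0]
contact_force: [0.4, -0.4, -5.9]
gripper_width: 0.0135
grasp_force: 30.0
```

```bash
python3 - <<'E'
from h import *
rep([.544,-.122,.3725],85.6)
d=shot("wrist"); W=cloud(d); a=d["img"]; np.savez("w2.npz",W=W,img=a)
d2=shot("scene"); W2=cloud(d2); np.savez("s2.npz",W=W2,img=d2["img"])
b=cv2.resize(d2["img"][150:350,120:350],None,fx=1.92,fy=1.92)
o=np.zeros((384,512+b.shape[1],3),np.uint8);o[:,:512]=a;o[:b.shape[0],512:]=b
s=800/o.shape[1];cv2.imwrite("pics/c2.png",cv2.resize(o,None,fx=s,fy=s))
print(railfit(W,np.arange(384)[:,None]+0*np.arange(512)[None]<230))
hsv=cv2.cvtColor(a,cv2.COLOR_BGR2HSV).astype(int);H,S,V=[hsv[...,i] for i in range(3)];z=(W[...,2]>.19)&(W[...,2]<.22)
for n,mm in (("blu",(H>100)&(H<125)&(S>110)),("yel",(H>18)&(H<32)&(S>110))):
    P=W[mm&z]; 
    if len(P): print(n,len(P),P.mean(0).round(4),P.min(0).round(4),P.max(0).round(4))
E
```

```text
t 9.15 pos [ 0.5453 -0.1149  0.3752] yawx 85.38 F [ 0.4 -0.4 -5.9] w 0.0135 q [ 0.72  0.3  -0.69  1.68  0.2   1.24 -0.1 ]
tool delta mm [-7.2 -0.7  2.7]
turn -0.22
(array([0.6323912 , 0.0782431 , 0.20536724]), 4817, np.float64(0.0004162747923325471))
blu 42 [0.6296 0.0255 0.2089] [ 6.244e-01 -4.000e-04  2.039e-01] [0.6412 0.0336 0.2148]
yel 986 [ 0.6206 -0.1268  0.2116] [ 0.6124 -0.1484  0.2033] [ 0.6326 -0.0855  0.2153]
```

View pics/c2.png

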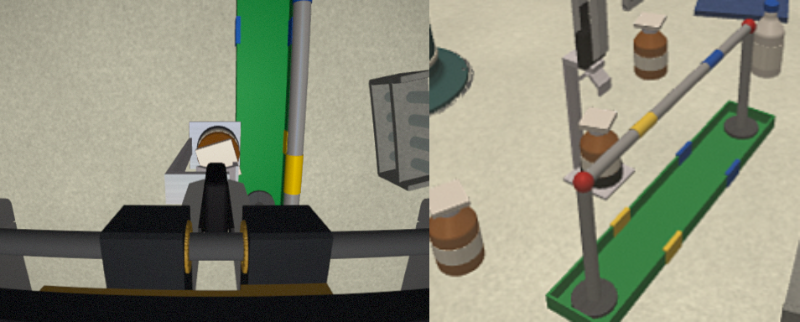

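Call:
send_rows --rows '[{"delta_pos":[-3,0,1.5],"turn":0},{"delta_pos":[-2.5,0,1],"turn":-0.2},{"delta_pos":[0,10,0],"turn":0},{"delta_pos":[0,10,0],"turn":0},{"delta_pos":[0,10,0],"turn":0},{"delta_pos":[0,10,0],"turn":0},{"delta_pos":[0,5,0],"turn":0},{"delta_pos":[0,0,0],"turn":0}]'

```text
t: 10.05
position: [0.5896, -0.1209, 0.3728]
eef_rot: [-0.0, 0.733, 0.68, 0.0]
contact_force: [0.8, -0.0, -5.0]
gripper_width: 0.0138
grasp_force: 30.0
```

Call:
send_rows --rows '[{"delta_pos":[0,5,0],"turn":0},{"delta_pos":[0,8,0],"turn":0},{"delta_pos":[0,8,0],"turn":0},{"delta_pos":[0,8,0],"turn":0},{"delta_pos":[0,4,0],"turn":0},{"delta_pos":[0,0,0],"turn":0},{"delta_pos":[0,0,0],"turn":0},{"delta_pos":[0,0,0],"turn":0}]'

```text
t: 10.85
position: [0.6217, -0.1236, 0.3732]
eef_rot: [-0.0, 0.733, 0.68, -0.0]
contact_force: [-0.7, 0.5, -3.4]
gripper_width: 0.0134
grasp_force: 30.0
```

```bash
python3 - <<'E'
from h import *
rep([.6234,-.1268,.3356],85.55)
d2=shot("scene"); cv2.imwrite("pics/c3.png",cv2.resize(d2["img"][150:330,150:350],None,fx=3.2,fy=3.2,interpolation=cv2.INTER_CUBIC))
E
```

```text
t 10.85 pos [ 0.6217 -0.1236  0.3732] yawx 85.67 F [-0.7  0.5 -3.4] w 0.0134 q [ 0.62  0.45 -0.67  1.49  0.29  1.3  -0.15]
tool delta mm [-3.1  1.9 37.6]
turn 0.12
```

View pics/c3.png

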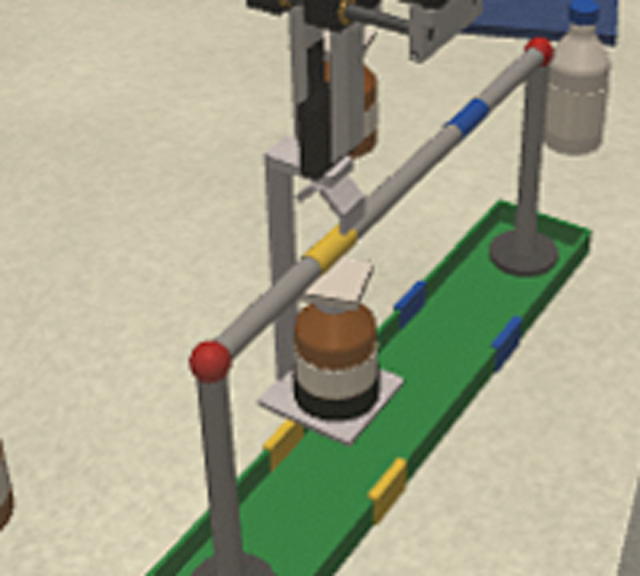

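The rail (yellow band at about (335,247)) lies under the hook's arm, between the lip and the bottle top. The hook sits above the yellow band. Now I'll centre it and lower.

Call:
send_rows --rows '[{"delta_pos":[-3,1.5,0],"turn":0},{"delta_pos":[0,0,5],"turn":0},{"delta_pos":[0,0,6],"turn":0},{"delta_pos":[0,0,6],"turn":0},{"delta_pos":[0,0,6],"turn":0},{"delta_pos":[0,0,6],"turn":0},{"delta_pos":[0,0,4],"turn":0},{"delta_pos":[0,0,0],"turn":0}]'

```text
t: 11.7
position: [0.623, -0.1267, 0.3394]
eef_rot: [-0.0, 0.733, 0.68, -0.0]
contact_force: [-0.5, -0.7, -5.1]
gripper_width: 0.0138
grasp_force: 30.0
```

```bash
python3 - <<'E'
from h import *
rep([.6234,-.1268,.3356],85.55)
E
```

```text
t 11.7 pos [ 0.623  -0.1267  0.3394] yawx 85.68 F [-0.5 -0.7 -5.1] w 0.0138 q [ 0.62  0.48 -0.66  1.53  0.3   1.24 -0.16]
tool delta mm [-0.1  0.4  3.8]
turn 0.13
```

Call:
send_rows --rows '[{"delta_pos":[0,0,1],"turn":0},{"delta_pos":[0,0,1],"turn":0},{"delta_pos":[0,0,1],"turn":0},{"delta_pos":[0,0,0.5],"turn":0},{"delta_pos":[0,0,0],"turn":0},{"delta_pos":[0,0,0],"turn":0},{"delta_pos":[0,0,0],"turn":0},{"delta_pos":[0,0,0],"turn":0}]'

```text
t: 12.5
position: [0.6232, -0.1267, 0.3367]
eef_rot: [-0.0, 0.733, 0.68, 0.0]
contact_force: [-0.0, -0.6, -4.7]
gripper_width: 0.0141
grasp_force: 30.0
```

```bash
python3 - <<'E'
from h import *
rep([.6234,-.1268,.3356],85.55)
E
```

```text
t 12.5 pos [ 0.6232 -0.1267  0.3367] yawx 85.67 F [-0.  -0.6 -4.7] w 0.0141 q [ 0.62  0.48 -0.66  1.53  0.31  1.23 -0.16]
tool delta mm [-0.1  0.3  1.1]
turn 0.12
```

Call:
send_rows --rows '[{"delta_pos":[0,0,0.6],"turn":0},{"delta_pos":[0,0,0.6],"turn":0},{"delta_pos":[0,0,0.6],"turn":0},{"delta_pos":[0,0,0],"turn":0},{"delta_pos":[0,0,0],"turn":0},{"delta_pos":[0,0,0],"turn":0},{"delta_pos":[0,0,0],"turn":0},{"delta_pos":[0,0,0],"turn":0}]'

```text
t: 13.3
position: [0.6232, -0.1266, 0.3354]
eef_rot: [0.0, 0.733, 0.68, 0.0]
contact_force: [-3.6, 0.9, 5.8]
gripper_width: 0.0141
grasp_force: 30.0
```

```bash
python3 - <<'E'
from h import *
rep([.6234,-.1268,.3356],85.55)
E
```

```text
t 13.3 pos [ 0.6232 -0.1266  0.3354] yawx 85.67 F [-3.6  0.9  5.8] w 0.0141 q [ 0.62  0.49 -0.66  1.53  0.31  1.23 -0.16]
tool delta mm [-0.1  0.2 -0.2]
turn 0.12
```

Call:
send_rows --rows '[{"delta_pos":[0,-0.5,-0.3],"turn":0},{"delta_pos":[3,0,0],"turn":0},{"delta_pos":[6,0,0],"turn":0},{"delta_pos":[8,0,0],"turn":0},{"delta_pos":[8,0,0],"turn":0},{"delta_pos":[6,0,0],"turn":0},{"delta_pos":[3,0,0],"turn":0},{"delta_pos":[0,0,0],"turn":0}]'

```text
t: 14.1
position: [0.6254, -0.0924, 0.3353]
eef_rot: [0.0, 0.733, 0.68, 0.0]
contact_force: [1.9, -1.4, 2.2]
gripper_width: 0.014
grasp_force: 30.0
```

```bash
python3 - <<'E'
from h import *
rep([.6371,.0512,.3354],85.55)
E
```

```text
t 14.1 pos [ 0.6254 -0.0924  0.3353] yawx 85.69 F [ 1.9 -1.4  2.2] w 0.014 q [ 0.58  0.48 -0.67  1.54  0.31  1.23 -0.21]
tool delta mm [144.    0.8  -0. ]
turn 0.14
```

Call:
send_rows --rows '[{"delta_pos":[4,0.2,0],"turn":0},{"delta_pos":[8,0,0],"turn":0},{"delta_pos":[10,0.1,0],"turn":0},{"delta_pos":[10,0,0],"turn":0},{"delta_pos":[10,0.1,0],"turn":0},{"delta_pos":[8,0,0],"turn":0},{"delta_pos":[5,0,0],"turn":0},{"delta_pos":[0,0,0],"turn":0}]'

```text
t: 14.9
position: [0.6297, -0.0377, 0.3353]
eef_rot: [0.0, 0.733, 0.68, -0.0]
contact_force: [-0.5, -3.1, 3.6]
gripper_width: 0.0137
grasp_force: 30.0
```

```bash
python3 - <<'E'
from h import *
rep([.6371,.0512,.3354],85.55)
E
```

```text
t 14.9 pos [ 0.6297 -0.0377  0.3353] yawx 85.68 F [-0.5 -3.1  3.6] w 0.0137 q [ 0.5   0.48 -0.68  1.54  0.31  1.23 -0.31]
tool delta mm [89.2  0.6 -0.1]
turn 0.13
```

Call:
send_rows --rows '[{"delta_pos":[4,0,0],"turn":0},{"delta_pos":[8,0,0],"turn":0},{"delta_pos":[11,0.1,0],"turn":0},{"delta_pos":[11,0,0],"turn":0},{"delta_pos":[11,0.1,0],"turn":0},{"delta_pos":[8,0,0],"turn":0},{"delta_pos":[5,0,0],"turn":0},{"delta_pos":[0,0,0],"turn":0}]'

```text
t: 15.7
position: [0.6342, 0.02, 0.3352]
eef_rot: [-0.0, 0.733, 0.68, -0.0]
contact_force: [-2.5, -2.5, 5.1]
gripper_width: 0.0138
grasp_force: 30.0
```

Call:
send_rows --rows '[{"delta_pos":[4,0,0],"turn":0},{"delta_pos":[6,0,0],"turn":0},{"delta_pos":[6,0.1,0],"turn":0},{"delta_pos":[6,0,0],"turn":0},{"delta_pos":[5,0,0],"turn":0},{"delta_pos":[3,0,0],"turn":0},{"delta_pos":[0,0,0],"turn":0},{"delta_pos":[0,0,0],"turn":0}]'

```text
t: 16.5
position: [0.6365, 0.0492, 0.3352]
eef_rot: [-0.0, 0.734, 0.68, -0.001]
contact_force: [-3.2, -5.7, 5.9]
gripper_width: 0.0139
grasp_force: 30.0
```

```bash
python3 - <<'E'
from h import *
rep([.6371,.0512,.3354],85.55)
d2=shot("scene"); W=cloud(d2); a=d2["img"]; np.savez("s4.npz",W=W,img=a)
cv2.imwrite("pics/c4.png",cv2.resize(a[110:260,220:350],None,fx=4,fy=4,interpolation=cv2.INTER_CUBIC))
d3=shot("top"); W3=cloud(d3); np.savez("t4.npz",W=W3,img=d3["img"])
for c,W,a in(("s",W,a),("t",W3,d3["img"])):
    hsv=cv2.cvtColor(a,cv2.COLOR_BGR2HSV).astype(int);H,S,V=[hsv[...,i] for i in range(3)]
    m=(H>100)&(H<125)&(S>110)&(abs(W[...,2]-.207)<.015)&(abs(W[...,0]-.637)<.03);P=W[m]
    if len(P): print(c,"blue y",np.round(np.sort(P[:,1]),3).tolist())
E
```

```text
t 16.5 pos [0.6365 0.0492 0.3352] yawx 85.63 F [-3.2 -5.7  5.9] w 0.0139 q [ 0.36  0.5  -0.69  1.52  0.33  1.24 -0.45]
tool delta mm [ 2.1  0.5 -0.3]
turn 0.08
s blue y [0.031, 0.032, 0.032, 0.033, 0.033, 0.053, 0.065, 0.065, 0.066, 0.068, 0.068, 0.07]
```

View pics/c4.png

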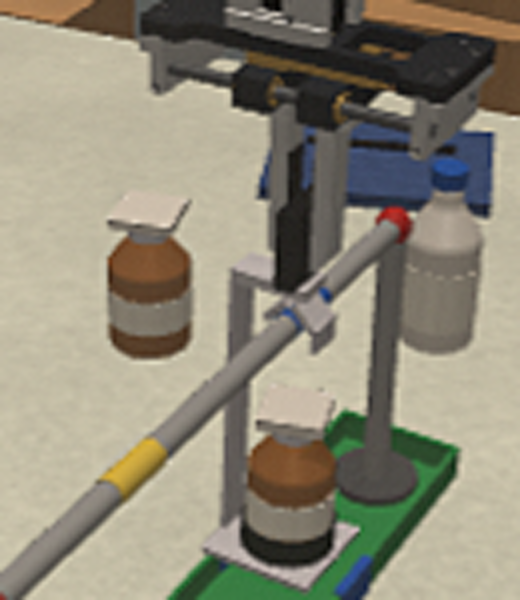

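Seated with blue showing on both sides of the hook, at (292,318) and (325,297). I'll measure the centring with the lip in the same camera's cloud.

```bash
python3 - <<'E'
from h import *
f=np.load("s4.npz");W=f["W"];im=f["img"]
b,_,_=railfit(W,(W[...,1]<0)); print(b)
f0=np.load("scene0.npz");W0=f0["W"];hs=cv2.cvtColor(f0["img"],cv2.COLOR_BGR2HSV).astype(int)
th=np.arctan(.077);c,s=np.cos(th),np.sin(th)
def uv(P): dx,dy=P[:,0]-.6347,P[:,1]; return np.c_[c*dx-s*dy, s*dx+c*dy, P[:,2]]
m=(hs[...,0]>100)&(hs[...,0]<125)&(hs[...,1]>110)&(abs(W0[...,2]-.21)<.02)&(abs(W0[...,0]-.637)<.03)&(abs(W0[...,1])<.15)
B=uv(W0[m]);print("blue v",B[:,1].min(),B[:,1].max(),B[:,1].mean())
Q=uv(W.reshape(-1,3)); k=(abs(Q[:,0]-.018)<.01)&(Q[:,1]>.01)&(Q[:,1]<.09)&(Q[:,2]>.186)&(Q[:,2]<.235)&(Q[:,0]>.011)
L=Q[k];print("lip",len(L),L.mean(0).round(4),np.percentile(L,[0,3,97,100],axis=0).round(4).tolist())
for z0,z1 in((.24,.278),(.13,.14),(.037,.043)):
    k=(abs(Q[:,0])<.05)&(Q[:,1]>0)&(Q[:,1]<.1)&(Q[:,2]>z0)&(Q[:,2]<z1);L=Q[k];print(z0,len(L),L.mean(0).round(4),np.percentile(L,[2,98],axis=0).round(4).tolist())
E
```

```text
[0.63477392 0.07792994 0.20459164]
blue v 0.02976847610115456 0.07031294803518895 0.04941525150302901
lip 66 [0.0165 0.0412 0.2033] [[0.0115, 0.0299, 0.1909], [0.0118, 0.0308, 0.1914], [0.0197, 0.0537, 0.213], [0.0204, 0.0571, 0.214]]
0.24 278 [0.0059 0.0356 0.2604] [[-0.0187, 0.0227, 0.2411], [0.0199, 0.0562, 0.2774]]
0.13 46 [-0.0134  0.0341  0.1359] [[-0.0383, 0.0181, 0.1301], [0.0257, 0.0587, 0.1398]]
0.037 31 [0.0138 0.0268 0.0419] [[-0.035, 0.0021, 0.0388], [0.0357, 0.0707, 0.043]]
```

Call:
send_rows --rows '[{"delta_pos":[0,-0.3,-0.3],"turn":0},{"delta_pos":[2,0,0],"turn":0},{"delta_pos":[1.5,0,0],"turn":0},{"delta_pos":[0,0,0],"turn":0},{"delta_pos":[0,0,0],"turn":0},{"delta_pos":[0,0,0],"turn":0},{"delta_pos":[0,0,0],"turn":0},{"delta_pos":[0,0,0],"turn":0}]'

```text
t: 17.4
position: [0.6366, 0.0533, 0.3353]
eef_rot: [-0.0, 0.733, 0.68, -0.0]
contact_force: [-0.1, -3.6, -1.2]
gripper_width: 0.0136
grasp_force: 30.0
```

```bash
cat >> h.py <<'E'
def chk(tag):
    d=shot("scene"); W=cloud(d); a=d["img"]; np.savez(tag+".npz",W=W,img=a)
    th=np.arctan(.077);c,s=np.cos(th),np.sin(th)
    dx,dy=W[...,0]-.6347,W[...,1]; u=c*dx-s*dy; v=s*dx+c*dy; z=W[...,2]
    hs=cv2.cvtColor(a,cv2.COLOR_BGR2HSV).astype(int); near=(v>-.01)&(v<.11)&(abs(u)<.05)
    bl=(hs[...,0]>100)&(hs[...,0]<125)&(hs[...,1]>80)&near&(abs(z-.207)<.015)
    print("blue v",np.round(np.sort(v[bl])*1000).astype(int).tolist())
    for n,m in (("lip",(u>.011)&(z>.186)&(z<.214)),("tab",(hs[...,2]<50)&(z>.23)&(z<.278)),("base",(z>.034)&(z<.05)),("stem",(u<-.025)&(z>.07)&(z<.18))):
        m=m&near
        if m.sum()>3: print(n,m.sum(),"v pct",np.round(np.percentile(v[m],[0,5,50,95,100])*1000,1),"u",np.round(np.median(u[m])*1000,1))
E
python3 - <<'E'
from h import *
rep([.6371,.0512,.3354],85.55); chk("s5")
E
```

```text
t 17.4 pos [0.6366 0.0533 0.3353] yawx 85.67 F [-0.1 -3.6 -1.2] w 0.0136 q [ 0.36  0.5  -0.69  1.52  0.33  1.24 -0.46]
tool delta mm [-2.1  0.7 -0.1]
turn 0.12
blue v [29, 30, 31, 31, 31, 31, 32, 32, 33, 34, 37, 37, 37, 38, 38, 62, 68, 69]
lip 65 v pct [32.9 35.7 46.6 58.6 62.3] u 17.3
tab 144 v pct [25.  26.9 29.7 40.9 47. ] u 4.0
base 251 v pct [ 5.4  7.3 17.  69.3 78.9] u 11.8
stem 164 v pct [29.9 32.1 42.  55.1 58.2] u -35.3
```

Call:
send_rows --rows '[{"delta_pos":[0,0,0],"turn":0},{"delta_pos":[0,0,0],"turn":0},{"delta_pos":[0,0,0],"turn":0},{"delta_pos":[0,0,0],"turn":0},{"delta_pos":[0,0,0],"turn":0},{"delta_pos":[0,0,0],"turn":0},{"delta_pos":[0,0,0],"turn":0},{"delta_pos":[0,0,0],"turn":0}]' --fingers 70

```text
t: 18.25
position: [0.6367, 0.0533, 0.3354]
eef_rot: [-0.0, 0.733, 0.68, 0.0]
contact_force: [0.3, -0.1, 0.1]
gripper_width: 0.0653
grasp_force: 0.0
```

```bash
python3 - <<'E'
from h import *
rep([.6371,.0512,.3354],85.55); chk("s6")
a=np.load("s6.npz")["img"]; cv2.imwrite("pics/c6.png",cv2.resize(a[120:250,230:330],None,fx=4.5,fy=4.5,interpolation=cv2.INTER_CUBIC))
E
```

```text
t 18.25 pos [0.6367 0.0533 0.3354] yawx 85.67 F [ 0.3 -0.1  0.1] w 0.0653 q [ 0.36  0.5  -0.69  1.52  0.33  1.24 -0.46]
tool delta mm [-2.1  0.6  0. ]
turn 0.12
blue v [28, 30, 31, 31, 32, 32, 33, 33, 33, 34, 36, 36, 36, 37, 38, 38, 60, 69, 70]
lip 67 v pct [35.4 35.8 44.8 59.  62.6] u 16.7
tab 259 v pct [24.2 25.7 38.5 60.8 67.4] u 6.0
base 255 v pct [11.7 13.  23.3 75.  83.6] u 10.7
stem 165 v pct [33.6 35.7 45.8 59.6 62.9] u -35.7
```

View pics/c6.png

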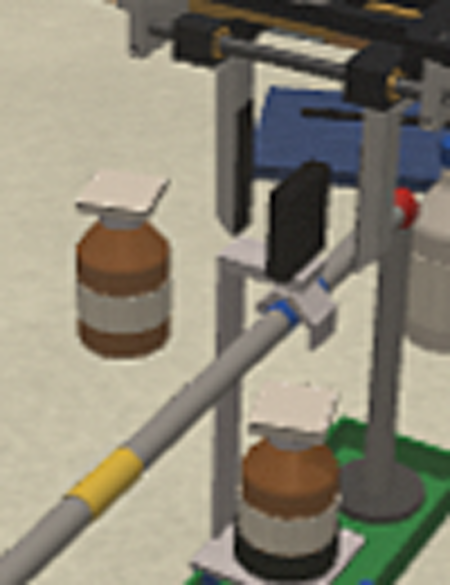

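Let go, it levelled itself and hangs with blue on both sides. I'll raise straight up and check centring from above.

Call:
send_rows --rows '[{"delta_pos":[0,0,-10],"turn":0},{"delta_pos":[0,0,-15],"turn":0},{"delta_pos":[0,0,-20],"turn":0},{"delta_pos":[0,0,-20],"turn":0},{"delta_pos":[-10,0,-20],"turn":0},{"delta_pos":[-20,0,-20],"turn":0},{"delta_pos":[-20,0,-20],"turn":0},{"delta_pos":[-10,0,-20],"turn":0}]'

```text
t: 19.1
position: [0.6319, -0.0082, 0.4828]
eef_rot: [0.001, 0.734, 0.679, 0.0]
contact_force: [0.1, 0.7, -0.8]
gripper_width: 0.0658
grasp_force: 0.0
```

```bash
cat > m.py <<'E'
from h import *
import sys
rep(); d=shot("wrist"); W=cloud(d); a=d["img"]; np.savez("w7.npz",W=W,img=a); cv2.imwrite("pics/w%s.png"%sys.argv[1],a)
th=np.arctan(.077);c,s=np.cos(th),np.sin(th);dx,dy=W[...,0]-.633,W[...,1];u=c*dx-s*dy;v=s*dx+c*dy;z=W[...,2]
hs=cv2.cvtColor(a,cv2.COLOR_BGR2HSV).astype(int);near=(v>0)&(v<.1)&(abs(u)<.06)
def st(n,m):
    if m.sum()>3: print(n,m.sum(),"v",np.round(np.percentile(v[m],[0,3,50,97,100])*1000,1),"u",np.round(np.percentile(u[m],[3,50,97])*1000,1))
st("blue",near&(hs[...,0]>100)&(hs[...,0]<125)&(hs[...,1]>100)&(abs(z-.207)<.012))
st("tabtop",near&(abs(z-.28)<.005)); st("arm",near&(abs(z-.230)<.004)); st("base",near&(abs(z-.042)<.008)&(hs[...,1]<60))
P=np.dstack([u,v])[near&(abs(z-.28)<.005)]
if len(P)>5: print(cv2.minAreaRect((P*1000).astype(np.float32)))
E
python3 m.py 7
```

```text
t 19.1 pos [ 0.6319 -0.0082  0.4828] yawx 85.59 F [ 0.1  0.7 -0.8] w 0.0658 q [ 0.45  0.4  -0.7   1.32  0.26  1.51 -0.31]
tabtop 765 v [27.5 28.8 49.5 69.7 70.7] u [-7.   0.2  6.6]
arm 689 v [37.3 37.4 48.9 60.4 60.4] u [-38.6 -23.8   8.9]
base 496 v [14.  15.8 69.3 83.6 83.7] u [-38.7 -18.7  32.4]
((-0.21927261352539062, 49.0875244140625), (13.879176139831543, 43.25022506713867), 0.12594753503799438)
```

View pics/w7.png

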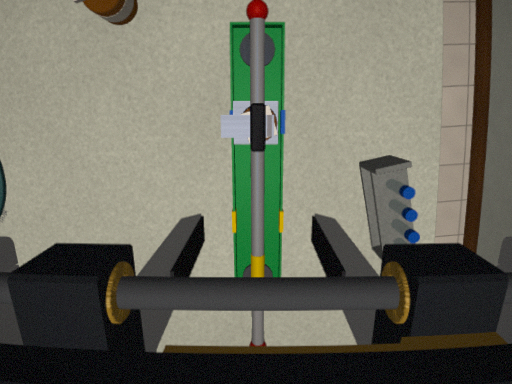

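From above, the hook is at v≈48.9 mm, upright (base, arm and tab all agree). I'll compare it with the blue rims in the same picture.

```bash
python3 - <<'E'
from h import *
for tag in("w7","w1"):
    f=np.load(tag+".npz");W=f["W"];a=f["img"]
    th=np.arctan(.077);c,s=np.cos(th),np.sin(th);dx,dy=W[...,0]-.633,W[...,1];u=c*dx-s*dy;v=s*dx+c*dy;z=W[...,2]
    hs=cv2.cvtColor(a,cv2.COLOR_BGR2HSV).astype(int);b=(hs[...,0]>100)&(hs[...,0]<125)&(hs[...,1]>100)&(v>0)&(v<.1)
    for n,m in(("rim-",b&(z<.05)&(u<-.03)&(u>-.06)),("rim+",b&(z<.05)&(u>.03)&(u<.06)),("band",b&(abs(z-.208)<.015)&(abs(u)<.02))):
        if m.sum()>3: print(tag,n,m.sum(),np.round(np.percentile(v[m],[0,2,50,98,100])*1000,1))
    k=(abs(z-.213)<.012)&((hs[...,0]<8)|(hs[...,0]>172))&(hs[...,1]>120)
    if k.sum(): print("knob v",v[k].mean()*1000)
E
```

```text
w7 rim- 15 [63.1 63.1 66.4 69.8 69.8]
w7 rim+ 98 [31.3 31.4 49.9 69.8 69.8]
knob v 140.8648616794883
w1 rim- 185 [31.4 32.5 51.3 69.7 70.1]
w1 rim+ 208 [31.7 32.4 50.8 69.4 70.1]
w1 band 553 [30.5 31.5 51.1 69.8 70.6]
knob v 170.74558478751734
```

The hook centre is at 48.9 mm and the blue centre at 50.6 mm. That leaves the hook 1.6 mm off, with about 6 mm or more of blue on either side. It hangs free and upright, and the gripper is clear.

```bash
python3 -c "
from h import *
print(robot.finish_job())"
```

```text
the job is handed in; nothing more can be done
None
```

The carrier was hooked on at the yellow band, slid along the rail without being lifted off, and left hanging upright about 1.6 mm off the centre of the blue band. The gripper is clear, the loose bottles were not touched, and the job was handed in at about 19 s.

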